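Put a carton away in the drop-front stock cabinet

ROBOT

A 6-joint arm with a two-finger parallel gripper is mounted at the origin on the work surface. World frame = base frame: x ahead of the robot, y to its left, z up, the work surface at z = 0. Lengths are in mm, angles in rad, forces in N, time in s.
With the tool pointing down it reaches from about 350 to 975 mm from the base axis. Payload 7.1 kg.
Tool frame: the origin (TCP) lies midway between the tips of the shut fingers; the grasp point (between the pads) lies 19 mm behind it (ctrl.hold_point_z is the distance from the TCP to the grasp point, in mm); x points along the fingers, y is the direction in which the jaws open and shut, and the axes are right-handed (so a half turn about x gives the same grasp; the last joint's range is limited). The gripper opens to 88 mm and grips with 3 to 60 N. Pads are 20 mm wide; open, the fingers measure 115 mm over their backs; the gripper's body (75 mm by 178 mm) begins 61 mm behind the grasp point.
Start: joints at [-0.019, 0.423, 1.63, -0, 1.089, -0.019], TCP at [624.984, 0.026, 222.675] pointing down, gripper open.
Joint ranges: [-3, 3], [-0.9, 2.11], [0.09, 2.58], [-1.31, 4.45], [0.11, 2.69], [-2.54, 2.54]. Speed limits (rad/s): [2.39, 2.39, 3.01, 3.14, 3.14, 3.14].

INTERFACE

Orientations are given as a rotation vector (axis times angle).
In Python, from workcell import ctrl, get_image, calibration gives the robot as it stands.
- The arm moves only by the tool move_arm, never from a script. Its argument "rows" is a list of rows, each a list of 5 numbers: the shift along the world's x, y, z in mm, then the turn about the world's z in rad, then the closure, from -1 (fully open) to 1 (shut). In form: [[tx, ty, tz, roll, jaw], ...]. A call has 1 to 12 rows; each row is the pose to reach, as a shift and turn from the pose measured when the call began; what a row does not reach only later rows make up. A row lasts 1/8 s, in which the tool goes at most 62.5 mm and 10.7 degrees, less where a joint would pass 70% of its speed; a pose out of reach is approached as far as the arm can. A call with a gripper value outside its range is refused whole. The fingers move at their own pace and stop on an object; the grip force is fixed at half the most. Time passes only in rows, so rows that repeat a pose let the fingers close. It gives the time, the measured TCP pose, the force and the opening at its end, in the units of the state.
- ctrl.get_obs(): the state, without advancing time (a new reading comes with each control period).
- get_image(name): name is "scene" or "side" or "wrist"; returns the picture (384x512x3 uint8, blue, green, red); there is no depth.
- calibration(name): a dict with "fx", "fy", "cx", "cy" (pixels), "view" (4x4, takes a point from world to camera coordinates); the wrist camera has in their place "T_tool_cam" (4x4, takes a point from camera to tool coordinates, whose origin is the TCP and whose axes are the tool frame's). Camera axes: x right, y up, looking along -z (the intrinsics and any distortion apply to the point x, -y, -z); pixel columns grow to the right and rows downward; lengths in mm; the calibration is good to about 2 mm. A picture is of the moment at which its call begins: read the wrist's pose just before it. calibration takes no time and is no camera call.
- ctrl.close_job(): hands the job in, once; it reports no verdict.
The state is a dict: "t": time; "qpos": joint angles; "qvel": joint speeds; "joint_torque": joint torques, N m; "ee_pos": TCP position; "orientation": TCP orientation; "ft_force": force on the tool from outside, world axes, zero at the start; "moment": the same for the moment, N m; "width": finger opening in mm.
Only numpy, scipy, OpenCV 4.12 (cv2) and the standard library are available. Lean on these libraries where they do the work, as an engineer would, in place of code of your own. Each camera call takes 0.05 s, during which the arm holds its last target.

TASK

Put the long, low carton that lies beside the stock cabinet away in it: pull the cabinet's front flap down by its hoop handle until it lies level, slide the carton in over it, flat as it lies now, next to the carton already in there, and push the flap back up fully shut. Do not shift the carton that is already inside, and leave everything else on the bench where it is.

Things in the scene. Friction and masses are not known exactly. Their poses are not given: they have to be found in the camera images.
- cabinet: Small grey steel cabinet fixed to the bench, 200 deep (x) x 232 wide (y) x 170 high. Origin: centre of its underside; its open front faces its -x, at x = -100. One compartment: floor 60 above the bench, ceiling 165 (5 thick roof above, grey rim with a clear pane to look in), inside y -110 to +110, back wall at x = +94. Below the compartment is a closed plinth.
- flap (a joint): The cabinet's front flap: grey panel 228 wide, 105 high, 10 thick, hinged along its lower edge. 0 = shut (upright), 1.571 = pulled down, level, a loading shelf in front of the cabinet; its inner face then lies 2 above the compartment floor, its underside 52 above the bench. Stiff hinge: stays where it is left, about 5 N at the handle moves it. Starts shut or ajar.
- flap_hinge (a point): Middle of the flap's hinge line (along the cabinet's y), at the front of the cabinet, 62 above the bench, on the flap's inner face.
- flap_bar (a point): Middle of the flap's hoop handle: a round steel bar, 10 thick, 110 long along the cabinet's y, on two legs standing out from the flap's free edge in its plane. It is 157 from the hinge line, 47 beyond the flap's edge (open gap between), 5 outside the inner face's plane. Shut: 219 above the bench, over the roof; flap level: 57 above the bench. Turns with the flap.
- long_carton: The carton to put away: brown cardboard, 115 long (x) x 54 wide (y) x 50 high, about 250 g, lying flat on the bench to the left or right of the cabinet. Told apart from the square one by being long and low. Origin: centre of its underside.
- stock_carton: Brown carton already in the compartment, on its left side (the cabinet's +y), 90 (x) x 50 (y) x 60 high, loose. Origin: centre of its underside. Leave it where it is.
- square_carton: Brown carton, 68 x 68 x 74 high, on the bench on the other side; not wanted. Origin: centre of its underside.
- filter_can: White steel filter can, 76 across, 97 high, bystander. Origin: centre of its underside.
- junction_box: Die-cast aluminium junction box, 110 x 80 x 45 with two glands at one end, bystander. Origin: centre of its underside.
- tape_roll: Empty roll of tape lying flat, 90 across, 24 high, bystander. Origin: centre of its underside.
- spanner: Steel spanner lying on the bench, bystander. Origin: at its middle, underside.
- oil_bottle: Grey plastic bottle, 56 across, 150 high, bystander. Origin: centre of its underside.
There are look-alikes about, which are no part of the job. What is shaped like the long_carton but pink is not meant.

How it is judged (in metres and radians):
On the way:
1. the flap has been pulled right down, level (above 1.42 rad) (value of joint flap above 1.42 rad), for 0.2 s.
At the end, for the whole second after the job is handed in: The flap is shut (below 0.06 rad) with the long carton at rest behind it on the compartment floor (origin 50 to 75 mm above the bench), the right way up (within 0.12 rad), and the carton that was already inside is within 25 mm of where it was (value of joint flap below 0.06 rad and x of long_carton in the frame of cabinet between -0.075 and 0.08 m and y of long_carton in the frame of cabinet between -0.1 and 0.08 m and z of long_carton in the frame of cabinet between 0.05 and 0.075 m and angle between long_carton's own z axis and vertical below 0.12 rad and linear speed of long_carton below 0.02 m/s and distance of stock_carton from where it was at the start of the episode below 0.025 m); the robot touches nothing.
It fails at once if the carton already inside is shifted by more than 25 mm (distance of stock_carton from where it was at the start of the episode above 0.025 m).
It fails at once if a bystander on the bench is shifted by more than 30 mm (distance of any of square_carton, filter_can, junction_box, tape_roll, spanner, oil_bottle from where it was at the start of the episode above 0.03 m).
It also fails if it takes over 72 s, if anything falls off the work surface, if the arm or the gripper's body presses on something with over 40 N, if the wrist force passes 120 N, or if a joint passes its speed limit or range.

## Working session

There is one attempt and no reset: what is moved stays moved. The work goes in short steps, Python scripts to look and compute and a tool call to move; the robot and the scene stay as the last step left them, time stands still between calls to the robot, and variables do not carry over. Pictures are saved under pics/ and viewed, and the job is handed in when it is done.

Besides the shell and the picture viewer there is one more tool, called after "Call:" in YAML: its name, and indented under it one key for each argument. move_arm: Moves the arm, as the interface text tells. Its arguments: {"type":"object","properties":{"rows":{"type":"array"}},"required":["rows"]}

```bash
mkdir -p pics; ls; python3 - <<'E'
from workcell import ctrl, get_image, calibration
import cv2
o=ctrl.get_obs();print(o['t'],o['ee_pos'],o['orientation'],o['width'],ctrl.hold_point_z)
for n in('scene','side','wrist'):
    cv2.imwrite(f'pics/{n}0.png',get_image(n)); print(n,calibration(n))
E
```

```text
pics
0.0 [6.24439381e+02 4.89364666e-02 2.21900686e+02] [ 1.20849662  1.21037172 -1.21031237] 87.5036980848462 18.700000000000003
scene {'fx': 354.75470536498705, 'fy': 354.75470536498705, 'cx': 254.25877561212224, 'cy': 194.91333858564485, 'view': array([[-7.68486480e-01,  6.39864289e-01, -1.49081559e-03,
         3.66247014e+02],
       [-5.14692603e-01, -6.16765842e-01,  5.95559754e-01,
         1.59429269e+02],
       [ 3.80157934e-01,  4.58446930e-01,  8.03309627e-01,
        -1.42278978e+03],
       [ 0.00000000e+00,  0.00000000e+00,  0.00000000e+00,
         1.00000000e+00]])}
side {'fx': 423.5413780631264, 'fy': 423.5413780631264, 'cx': 252.67894369134646, 'cy': 196.69911685763566, 'view': array([[ 9.89757886e-01, -1.42753736e-01, -8.35336716e-04,
        -4.68063379e+02],
       [ 9.72542661e-02,  6.69988708e-01,  7.35973328e-01,
        -1.60191099e+02],
       [-1.04503276e-01, -7.28516645e-01,  6.77010017e-01,
        -1.13223166e+03],
       [ 0.00000000e+00,  0.00000000e+00,  0.00000000e+00,
         1.00000000e+00]])}
wrist {'fx': 268.36652607986935, 'fy': 268.36652607986935, 'cx': 254.85975373132922, 'cy': 193.89394697041226, 'T_tool_cam': array([[-5.54083765e-04,  2.95958008e-01, -9.55200791e-01,
        -1.62815808e+02],
       [ 9.99999793e-01, -1.49731949e-04, -6.26463069e-04,
        -3.77133735e-02],
       [-3.28430839e-04, -9.55200940e-01, -2.95957864e-01,
        -8.15371239e+01],
       [ 0.00000000e+00,  0.00000000e+00,  0.00000000e+00,
         1.00000000e+00]])}
```

View pics/scene0.png

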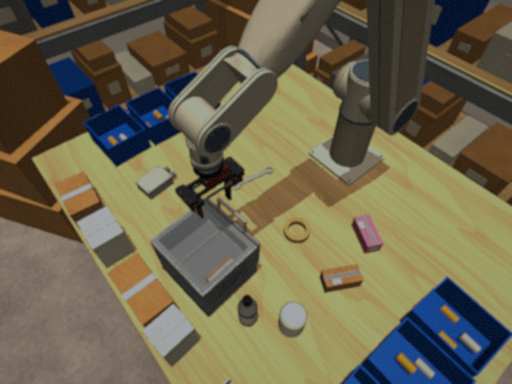

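View pics/side0.png

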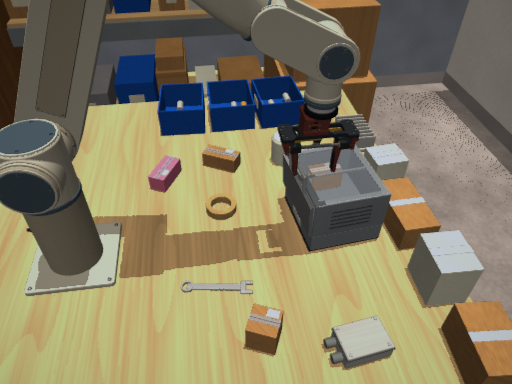

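View pics/wrist0.png

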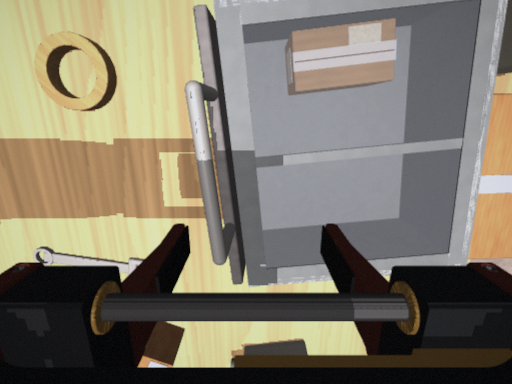

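```bash
python3 - <<'E'
import cv2
s=cv2.imread('pics/side0.png');c=cv2.imread('pics/scene0.png');w=cv2.imread('pics/wrist0.png')
cv2.imwrite('pics/s1.png',cv2.resize(s[80:380,140:400],None,fx=2.6,fy=2,interpolation=cv2.INTER_CUBIC)[:600,:800])
cv2.imwrite('pics/c1.png',cv2.resize(c[170:340,130:400],None,fx=2.9,fy=2.9,interpolation=cv2.INTER_CUBIC)[:600,:800])
cv2.imwrite('pics/w1.png',cv2.resize(w[0:290,120:512],None,fx=2,fy=2,interpolation=cv2.INTER_CUBIC))
E
```

```text
(no output)
```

View pics/s1.png

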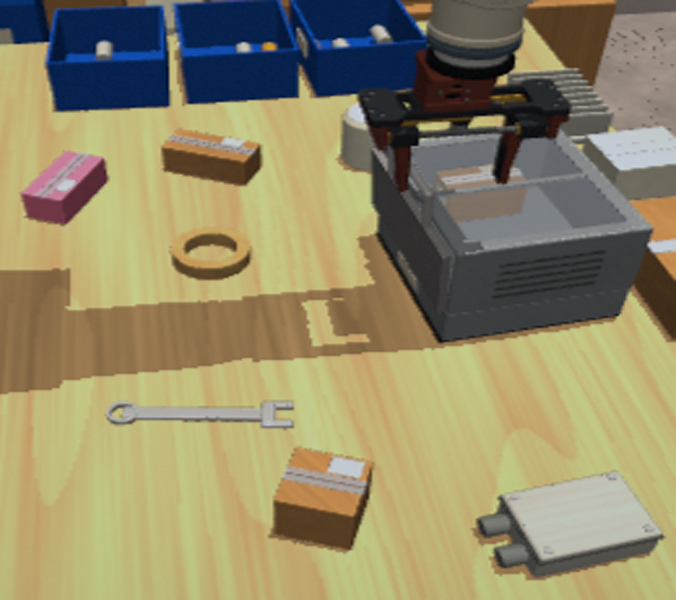

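View pics/c1.png

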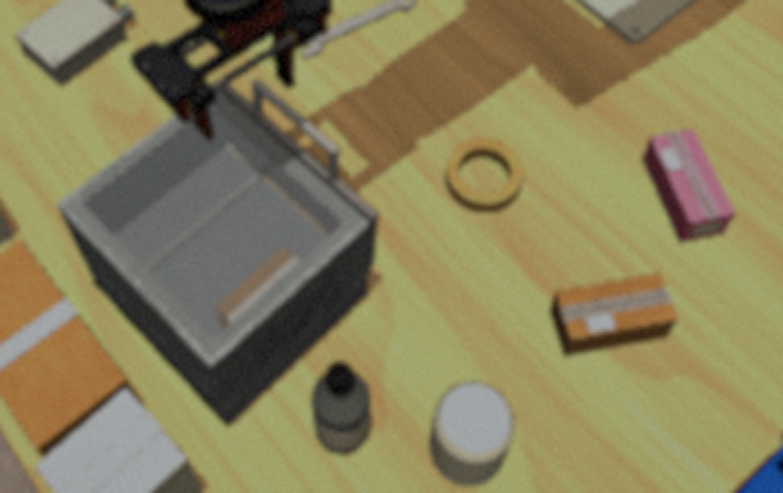

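View pics/w1.png

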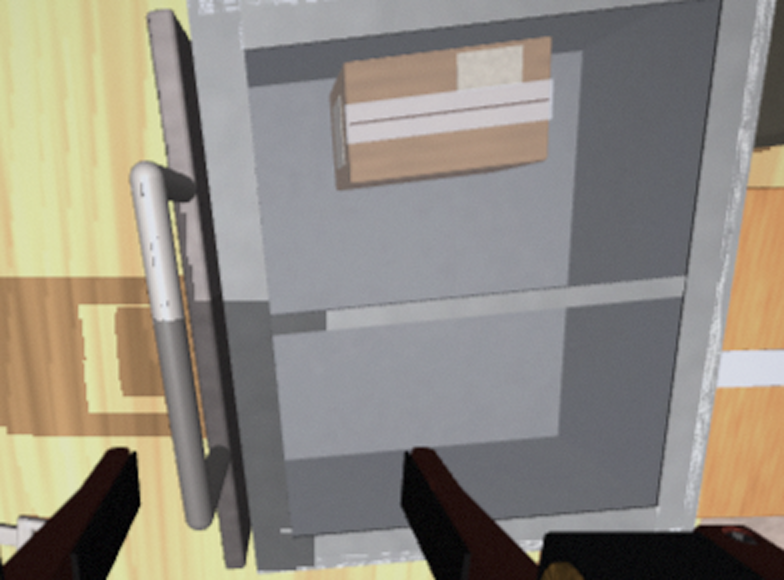

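```bash
cat > h.py <<'E'
import numpy as np, cv2
from scipy.spatial.transform import Rotation as R
from workcell import ctrl, get_image, calibration
def ray(n,u,v,obs=None):
    c=calibration(n); d=np.array([(u-c['cx'])/c['fx'],-(v-c['cy'])/c['fy'],-1.])
    if n=='wrist':
        T=np.array(c['T_tool_cam']); Rt=R.from_rotvec(obs['orientation']).as_matrix()
        return Rt@T[:3,3]+obs['ee_pos'], Rt@T[:3,:3]@d
    V=np.array(c['view']); return -V[:3,:3].T@V[:3,3], V[:3,:3].T@d
def onz(n,u,v,z,obs=None):
    o,d=ray(n,u,v,obs); return o+d*(z-o[2])/d[2]
def tri(*rs):
    A=0;b=0
    for o,d in rs:
        d=d/np.linalg.norm(d);P=np.eye(3)-np.outer(d,d);A=A+P;b=b+P@o
    x=np.linalg.solve(A,b); return x,[np.linalg.norm(np.cross(x-o,d/np.linalg.norm(d))) for o,d in rs]
def shot(n,name,obs=None):
    im=get_image(n); cv2.imwrite(f'pics/{name}.png',im); return im
E
python3 - <<'E'
from h import *
np.set_printoptions(precision=1,suppress=True)
o=ctrl.get_obs()
def w(u,v,z): return onz('wrist',u/2+120,v/2,z,o)
def s(u,v,z): return onz('side',u/2.6+140,v/2+80,z)
def c(u,v,z): return onz('scene',u/2.9+130,v/2.9+170,z)
print('TCP',o['ee_pos'],R.from_rotvec(o['orientation']).as_matrix())
a,b=w(147,165,221),w(200,525,221)
print('bar',a,b,np.linalg.norm(a-b),(a+b)/2)
# bar by scene tri: ends
for pw,pc in (((147,165),(335,152)),((200,525),(260,90))):
    print('tri',tri(ray('wrist',pw[0]/2+120,pw[1]/2,o),ray('scene',pc[0]/2.9+130,pc[1]/2.9+170)))
print('rim front-right',w(256,570,170),'back right',w(697,525,170),'front line top',w(190,0,170),'back line top',w(772,0,170))
print('stock top',[w(*p,120) for p in((345,62),(550,38),(548,160),(352,182))])
print('cab side',[s(*p,170) for p in((450,247),(648,232))],'bottom',[s(*p,0) for p in((443,340),(618,312))])
print('cab scene',[c(*p,170) for p in((62,207),(212,362),(377,215))])
print('carton scene top',[c(*p,50) for p in((556,290),(660,275),(675,318),(568,336))])
print('carton side top',[s(*p,50) for p in((165,149),(176,130),(260,150),(249,168))])
# mask
for n in('side','scene'):
    im=cv2.imread(f'pics/{n}0.png');hsv=cv2.cvtColor(im,cv2.COLOR_BGR2HSV)
    x,y=((190,130) if n=='side' else (312,255))
    roi=hsv[y:y+60,x:x+70] ; print(n,hsv[160,215],hsv[276,335])
E
```

```text
TCP [624.6   0.  222.1] [[-0.  1.  0.]
 [ 0.  0. -1.]
 [-1. -0. -0.]]
bar [589.9  96.8 221. ] [600.5 -19.1 221. ] 116.42138798018215 [595.2  38.9 221. ]
tri (array([588.6,  97.4, 214.1]), [np.float64(0.18283711225584498), np.float64(0.18283711225571792)])
tri (array([599.7, -14.9, 214.6]), [np.float64(6.896942713394384), np.float64(6.896942713394358)])
rim front-right [618.2 -74.4 170. ] back right [819.  -50.3 170. ] front line top [597.3 154.  170. ] back line top [796.5 154.  170. ]
stock top [array([657.3, 147.8, 120. ]), array([745. , 156.9, 120. ]), array([751.6, 108.4, 120. ]), array([662.5,  99. , 120. ])]
cab side [array([613.5, -61.5, 170. ]), array([808.1, -62.3, 170. ])] bottom [array([621.4, -66.8,   0. ]), array([820.1, -44.2,   0. ])]
cab scene [array([814.8, -45.5, 170. ]), array([791.8, 175.1, 170. ]), array([585.9, 156.8, 170. ])]
carton scene top [array([456.1, 294.8,  50. ]), array([359.6, 353.1,  50. ]), array([384.8, 394.4,  50. ]), array([483.3, 337.5,  50. ])]
carton side top [array([359.4, 337.5,  50. ]), array([376.5, 388.3,  50. ]), array([477. , 317.7,  50. ]), array([458. , 272.7,  50. ])]
side [ 15 154  86] [ 22 108 196]
scene [22 67 69] [ 14  39 131]
```

Call:
move_arm:
  rows:
    - [0,0,40,0,-1]
    - [-15,20,40,0.05,-1]
    - [-30,40,40,0.1,-1]
    - [-30,40,20,0.1,-1]
    - [-30,40,0,0.1,-1]
    - [-30,40,-24,0.1,-1]
    - [-30,40,-24,0.1,-1]

```text
t: 1.02
ee_pos: [591.7, 40.9, 195.4]
orientation: [1.13, 1.261, -1.139]
ft_force: [-0.4, 0.4, 0.5]
width: 87.8
```

```bash
python3 - <<'E'
from h import *
o=ctrl.get_obs();print(o['ee_pos'],o['ft_force'])
a=shot('side','s2');b=shot('wrist','w2')
cv2.imwrite('pics/m2.png',np.hstack([cv2.resize(a[80:280,240:400],(400,500)),cv2.resize(b,(400,500))]))
E
```

```text
[591.71137566  40.93794154 195.38793047] [-0.36044142  0.39135586  0.4834855 ]
```

View pics/m2.png

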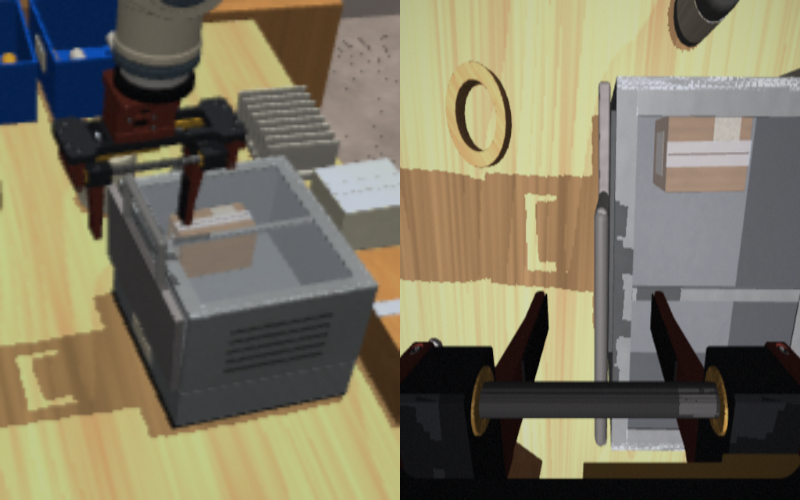

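The wrist view shows the bar (column ~601 of the montage) centred between the fingers and upright, so the yaw of 0.10 matches. Next I close on it.

Call:
move_arm:
  rows:
    - [0,0,0,0,1]
    - [0,0,0,0,1]
    - [0,0,0,0,1]
    - [0,0,0,0,1]
    - [0,0,0,0,1]
    - [0,0,0,0,1]

```text
t: 1.88
ee_pos: [593.9, 40.7, 197.9]
orientation: [1.133, 1.257, -1.136]
ft_force: [1.3, 0.7, 0.1]
width: 31.5
```

Call:
move_arm:
  rows:
    - [0,0,0,0,1]
    - [0,0,0,0,1]
    - [0,0,0,0,1]
    - [0,0,0,0,1]

```text
t: 2.38
ee_pos: [593.9, 40.7, 197.8]
orientation: [1.133, 1.257, -1.136]
ft_force: [1.3, 0.1, 0.6]
width: 9.1
```

Call:
move_arm:
  rows:
    - [-19,-2,-3,0,1]
    - [-38,-4,-8,0,1]
    - [-56,-5.5,-15.5,0,1]
    - [-73,-7.5,-25,0,1]
    - [-89,-9,-37,0,1]
    - [-103,-10.5,-50.5,0,1]
    - [-103,-10.5,-50.5,0,1]

```text
t: 3.25
ee_pos: [490.3, 30.6, 146.6]
orientation: [1.134, 1.258, -1.136]
ft_force: [2.5, 2.9, -8.1]
width: 9.3
```

Call:
move_arm:
  rows:
    - [-14.5,-1.5,-18.5,0,1]
    - [-26,-2.5,-39,0,1]
    - [-34.5,-3.5,-61,0,1]
    - [-39.5,-4,-84,0,1]
    - [-41,-4,-98,0,1]
    - [-41,-4,-111,0,1]
    - [-41,-4,-111,0,1]
    - [-41,-4,-111,0,1]

```text
t: 4.25
ee_pos: [450.4, 26.6, 35.2]
orientation: [1.134, 1.257, -1.135]
ft_force: [4.7, 2.8, -5.5]
width: 9.0
```

```bash
python3 - <<'E'
from h import *
o=ctrl.get_obs();print(o['ee_pos'],o['ft_force'])
a=shot('side','s3');b=shot('wrist','w3')
cv2.imwrite('pics/m3.png',np.hstack([cv2.resize(a[80:320,180:400],(400,436)),cv2.resize(b,(400,436))]))
E
```

```text
[450.35058221  26.63238758  35.23353544] [ 4.70946907  2.83654522 -5.51006548]
```

View pics/m3.png

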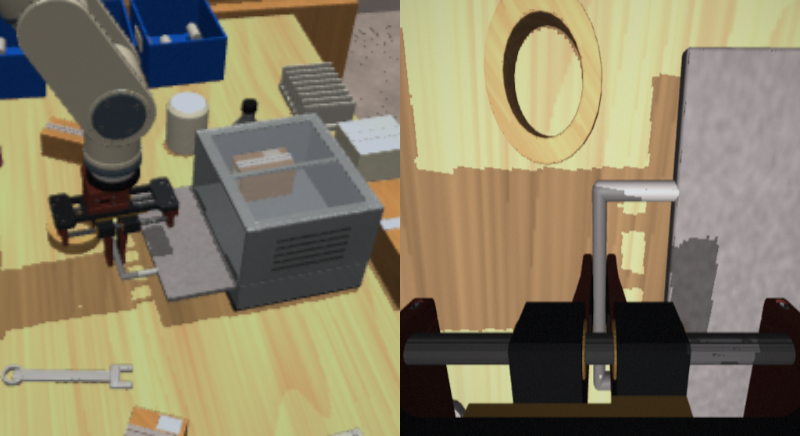

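Call:
move_arm:
  rows:
    - [0,0,0,0,0.1]
    - [0,0,0,0,0.1]
    - [0,0,0,0,0.1]
    - [0,0,0,0,0.1]
    - [0,0,0,0,0.1]

```text
t: 4.97
ee_pos: [450.2, 26.6, 35.3]
orientation: [1.134, 1.257, -1.135]
ft_force: [0.6, -0.0, 0.2]
width: 39.9
```

Call:
move_arm:
  rows:
    - [0,0,40,0,0.1]
    - [0,0,80,0,0.1]
    - [0,30,130,0.15,-0.2]
    - [-5,80,180,0.3,-1]
    - [-15,130,195,0.45,-1]
    - [-20,180,195,0.6,-1]
    - [-30,230,195,0.75,-1]
    - [-30,260,195,0.92,-1]
    - [-30,260,195,0.92,-1]
    - [-30,260,195,0.92,-1]

```text
t: 6.22
ee_pos: [419.9, 285.8, 230.0]
orientation: [0.431, 1.529, -0.434]
ft_force: [0.2, -0.7, 0.7]
width: 87.6
```

```bash
python3 - <<'E'
from h import *
o=ctrl.get_obs();print(o['ee_pos'],o['qpos'],o['ft_force'])
b=shot('wrist','w4'); a=shot('side','s4')
cv2.imwrite('pics/m4.png',np.hstack([cv2.resize(a[:,100:400],(400,512)),cv2.resize(b,(400,512))]))
E
```

```text
[419.89329099 285.81526634 230.03811843] [ 5.74256208e-01  2.42994184e-01  1.87714358e+00 -7.90524724e-05
  1.02397347e+00 -4.44366520e-01] [ 0.15359425 -0.74506764  0.65845609]
```

View pics/m4.png

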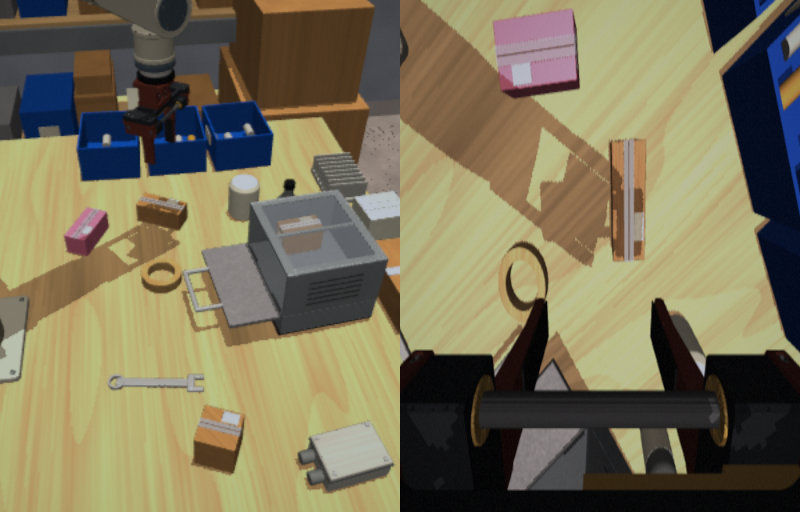

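View pics/w4.png

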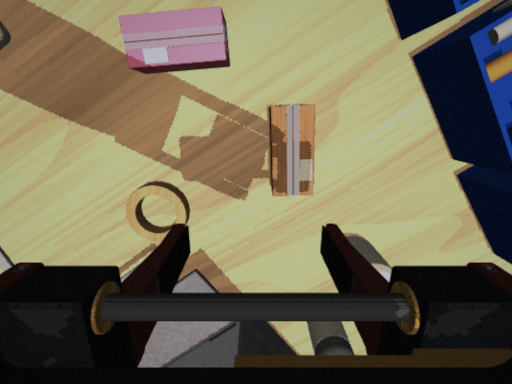

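```bash
python3 - <<'E'
from h import *
np.set_printoptions(precision=1,suppress=True)
o=ctrl.get_obs()
P=np.array([onz('wrist',u,v,50,o) for u,v in((274,105),(315,105),(314,194),(273,195))])
print(P,P.mean(0)); 
print([np.linalg.norm(P[i]-P[(i+1)%4]) for i in range(4)])
for d in (P[3]-P[0],P[2]-P[1]): print('yaw',np.arctan2(d[1],d[0]))
M=R.from_rotvec(o['orientation']).as_matrix();print('jaw yaw',np.arctan2(M[1,1],M[0,1]))
for p in((128,215),(190,215)): print('tape',onz('wrist',*p,24,o))
E
```

```text
[[357.1 351.2  50. ]
 [383.2 393.6  50. ]
 [482.6 339.5  50. ]
 [455.1 292.1  50. ]] [419.5 344.1  50. ]
[np.float64(49.736627763377356), np.float64(113.19509474421145), np.float64(54.823249260117656), np.float64(114.47285781536804)]
yaw -0.5429654504874746
yaw -0.498063072869733
jaw yaw 1.0181487843007282
tape [377.4  91.3  24. ]
tape [425.4 169.3  24. ]
```

Call:
move_arm:
  rows:
    - [0,30,-40,0.03,-1]
    - [0,58,-80,0.03,-1]
    - [0,58,-120,0.03,-1]
    - [0,58,-160,0.03,-1]
    - [0,58,-195,0.03,-1]
    - [0,58,-215,0.03,-1]
    - [0,58,-215,0.03,-1]
    - [0,58,-215,0.03,1]
    - [0,58,-215,0.03,1]
    - [0,58,-215,0.03,1]
    - [0,58,-215,0.03,1]
    - [0,58,-215,0.03,1]

```text
t: 7.82
ee_pos: [420.3, 343.5, 15.8]
orientation: [0.408, 1.533, -0.411]
ft_force: [-1.1, -1.2, 6.6]
width: 54.1
```

Call:
move_arm:
  rows:
    - [0,0,0,0,1]
    - [0,0,0,0,1]

```text
t: 8.07
ee_pos: [420.2, 343.5, 15.8]
orientation: [0.408, 1.533, -0.411]
ft_force: [0.6, -0.3, 1.6]
width: 54.0
```

Call:
move_arm:
  rows:
    - [0,0,40,0,1]
    - [0,0,85,0,1]
    - [0,-20,125,0,1]
    - [10,-55,160,0.1,1]
    - [25,-95,160,0.2,1]
    - [40,-140,160,0.3,1]
    - [60,-190,160,0.4,1]
    - [80,-240,160,0.5,1]
    - [105,-290,160,0.6,1]
    - [125,-325,160,0.62,1]
    - [135,-337,160,0.62,1]
    - [135,-337,160,0.62,1]

```text
t: 9.57
ee_pos: [553.7, 5.9, 174.7]
orientation: [-0.076, 1.574, 0.074]
ft_force: [-3.2, -1.6, -1.8]
width: 53.7
```

```bash
python3 - <<'E'
from h import *
o=ctrl.get_obs();print(o['ee_pos'],o['ft_force'])
M=R.from_rotvec(o['orientation']).as_matrix();print('jaw yaw',np.arctan2(M[1,1],M[0,1]))
b=shot('wrist','w5'); a=shot('side','s5')
cv2.imwrite('pics/m5.png',np.hstack([cv2.resize(a[80:320,160:400],(400,400)),cv2.resize(b,(400,400))]))
E
```

```text
[553.68963891   5.93003101 174.70467602] [-3.20450116 -1.63401771 -1.81774458]
jaw yaw 1.6664397419389232
```

View pics/m5.png

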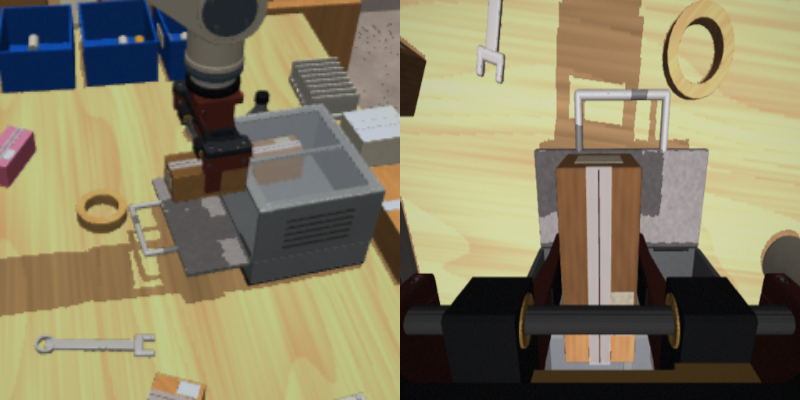

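Call:
move_arm:
  rows:
    - [-16,-1,0,0,1]
    - [-16,-1,-20,0,1]
    - [-16,-1,-45,0,1]
    - [-16,-1,-70,0,1]
    - [-16,-1,-85,0,1]
    - [-16,-1,-94,0,1]
    - [-16,-1,-94,0,1]

```text
t: 10.55
ee_pos: [537.5, 6.0, 80.8]
orientation: [-0.078, 1.574, 0.075]
ft_force: [0.7, 0.3, -1.2]
width: 53.8
```

Call:
move_arm:
  rows:
    - [10,1,0,0,1]
    - [20,2,0,0,1]
    - [20,2,-3,0,1]
    - [20,2,-3,0,1]

```text
t: 11.05
ee_pos: [557.9, 8.0, 77.9]
orientation: [-0.078, 1.573, 0.075]
ft_force: [1.4, -0.2, 0.2]
width: 54.0
```

Open, rise, go back behind the carton's rear end, shut the fingers.

Call:
move_arm:
  rows:
    - [0,0,0,0,-0.6]
    - [0,0,0,0,-0.6]
    - [0,0,0,0,-0.6]
    - [0,0,30,0,-0.6]
    - [0,0,65,0,-0.6]
    - [-40,-4,80,0,1]
    - [-90,-9,80,0,1]
    - [-90,-9,80,0,1]
    - [-90,-9,80,0,1]
    - [-90,-9,80,0,1]
    - [-90,-9,80,0,1]

```text
t: 12.42
ee_pos: [468.7, -1.0, 157.7]
orientation: [-0.078, 1.573, 0.075]
ft_force: [0.7, 0.2, -1.2]
width: 13.6
```

```bash
python3 - <<'E'
from h import *
o=ctrl.get_obs();print(o['ee_pos'],o['ft_force'],o['width'])
b=shot('wrist','w6'); a=shot('side','s6')
cv2.imwrite('pics/m6.png',np.hstack([cv2.resize(a[80:320,160:400],(400,400)),cv2.resize(b,(400,400))]))
E
```

```text
[468.73762124  -0.99419241 157.74627211] [ 0.73603574  0.21809374 -1.16262499] 13.565129204297198
```

View pics/m6.png

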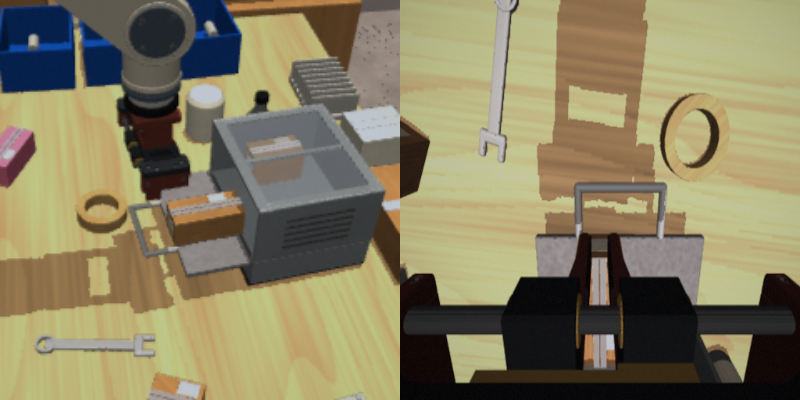

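Call:
move_arm:
  rows:
    - [0,0,-30,0,1]
    - [0,0,-61,0,1]
    - [0,0,-61,0,1]
    - [20,2,-61,0,1]
    - [33,3,-61,0,1]
    - [46,4.5,-61,0,1]
    - [59,6,-61,0,1]
    - [72,7,-61,0,1]
    - [85,8.5,-61,0,1]
    - [98,10,-61,0,1]
    - [98,10,-61,0,1]

```text
t: 13.9
ee_pos: [567.8, 9.1, 96.7]
orientation: [-0.078, 1.572, 0.075]
ft_force: [-0.5, -0.1, -0.1]
width: 0.1
```

```bash
python3 - <<'E'
from h import *
o=ctrl.get_obs();print(o['ee_pos'],o['ft_force'],o['width'])
b=shot('wrist','w7'); a=shot('side','s7');c=shot('scene','c7')
cv2.imwrite('pics/m7.png',np.hstack([cv2.resize(a[120:280,220:380],(400,400)),cv2.resize(c[170:310,150:290],(400,400))]))
E
```

```text
[567.7953395   9.1274736  96.7032242] [-0.49364953 -0.10308182 -0.07911606] 0.10737554851296302
```

View pics/m7.png

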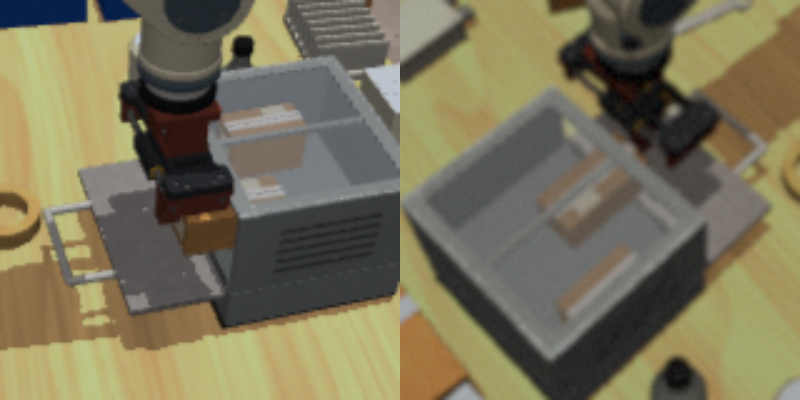

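Call:
move_arm:
  rows:
    - [10,1,0,0,1]
    - [18,2,0,0,1]
    - [24,2.5,0,0,1]
    - [28,3,0,0,1]
    - [28,3,0,0,1]

```text
t: 14.68
ee_pos: [594.5, 12.1, 96.6]
orientation: [-0.078, 1.573, 0.075]
ft_force: [-0.3, -0.2, -0.1]
width: 0.1
```

```bash
python3 - <<'E'
from h import *
o=ctrl.get_obs();print(o['ee_pos'],o['ft_force'],o['width'])
b=shot('wrist','w8'); a=shot('side','s8');c=shot('scene','c8')
cv2.imwrite('pics/m8.png',np.hstack([cv2.resize(a[120:280,220:380],(400,400)),cv2.resize(c[170:310,150:290],(400,400))]))
E
```

```text
[594.4828345   12.0574133   96.56376016] [-0.34643713 -0.18491635 -0.07810119] 0.06296737378312346
```

View pics/m8.png

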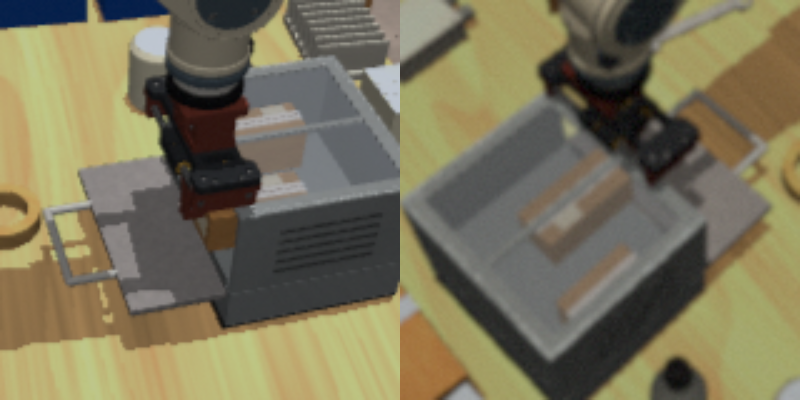

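View pics/w8.png

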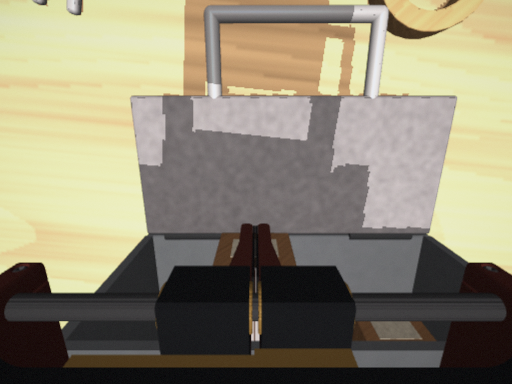

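Call:
move_arm:
  rows:
    - [2,0,0,0,1]
    - [4,0.5,0,0,1]
    - [4,0.5,0,0,1]

```text
t: 15.2
ee_pos: [597.8, 12.5, 96.5]
orientation: [-0.078, 1.574, 0.075]
ft_force: [-2.3, -0.2, 0.1]
width: 0.6
```

Call:
move_arm:
  rows:
    - [-30,-3,0,0,1]
    - [-70,-7,20,0,1]
    - [-110,-11,70,0,1]
    - [-130,-13,120,0,0.5]
    - [-130,-13,120,0,0.1]
    - [-130,-13,120,0,0.1]

```text
t: 15.95
ee_pos: [468.3, -0.5, 216.5]
orientation: [-0.078, 1.573, 0.075]
ft_force: [-0.0, -0.2, -0.1]
width: 27.1
```

```bash
python3 - <<'E'
from h import *
o=ctrl.get_obs();print(o['ee_pos'],o['ft_force'],o['width'])
b=shot('wrist','w9'); a=shot('side','s9');c=shot('scene','c9')
cv2.imwrite('pics/m9.png',np.hstack([cv2.resize(a[120:280,220:380],(400,400)),cv2.resize(c[170:310,150:290],(400,400))]))
E
```

```text
[468.26252141  -0.51201648 216.49100036] [-0.04053308 -0.21504279 -0.10268291] 27.148867091221753
```

View pics/m9.png

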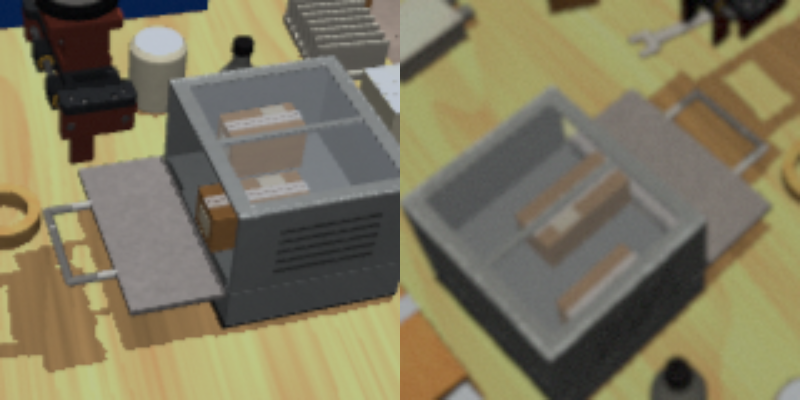

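View pics/w9.png

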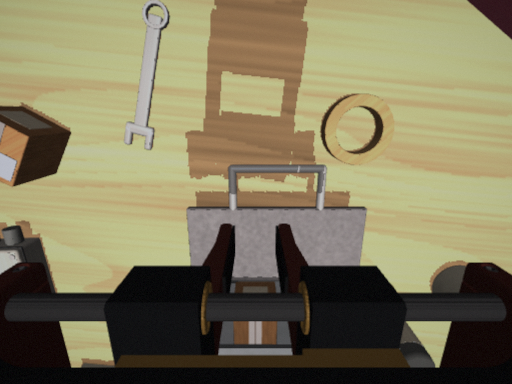

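Call:
move_arm:
  rows:
    - [-5,5,0,-0.18,0.1]
    - [-10,12,0,-0.36,0.1]
    - [-14,18,0,-0.54,0.1]
    - [-18,24,0,-0.72,0.1]
    - [-18,27,0,-0.9,0.1]
    - [-18,27,0,-1.08,0.1]
    - [-18,27,0,-1.26,0.1]
    - [-18,27,-30,-1.44,0.1]
    - [-18,27,-60,-1.566,0.1]
    - [-18,27,-90,-1.566,0.1]
    - [-18,27,-90,-1.566,0.1]

```text
t: 17.48
ee_pos: [447.6, 26.5, 122.5]
orientation: [1.134, 1.267, -1.136]
ft_force: [0.9, 0.6, 0.1]
width: 39.5
```

```bash
python3 - <<'E'
from h import *
o=ctrl.get_obs();print(o['ee_pos'],o['ft_force'],o['width'])
M=R.from_rotvec(o['orientation']).as_matrix();print('jaw yaw',np.arctan2(M[1,1],M[0,1]))
b=shot('wrist','w10')
E
```

```text
[447.56435935  26.53197565 122.4833343 ] [0.90411256 0.55974434 0.13847198] 39.51553697095502
jaw yaw 0.10272603097707456
```

View pics/w10.png

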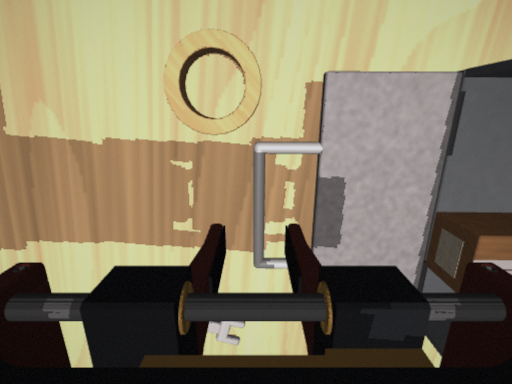

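Call:
move_arm:
  rows:
    - [3,0,-30,0,0.1]
    - [3,0,-60,0,0.1]
    - [3,0,-87,0,0.1]
    - [3,0,-87,0,0.1]
    - [3,0,-87,0,1]
    - [3,0,-87,0,1]
    - [3,0,-87,0,1]
    - [3,0,-87,0,1]
    - [3,0,-87,0,1]
    - [3,0,-87,0,1]

```text
t: 18.77
ee_pos: [450.3, 26.4, 37.3]
orientation: [1.134, 1.267, -1.136]
ft_force: [-5.1, -0.5, 7.5]
width: 9.3
```

Call:
move_arm:
  rows:
    - [0.5,0,13,0,1]
    - [1.5,0,27,0,1]
    - [6.5,0.5,50,0,1]
    - [14.5,1.5,72,0,1]
    - [26,2.5,92,0,1]
    - [41,4,111,0,1]
    - [41,4,111,0,1]

```text
t: 19.65
ee_pos: [490.0, 30.3, 150.6]
orientation: [1.133, 1.269, -1.138]
ft_force: [-9.5, -1.4, 10.0]
width: 9.0
```

Call:
move_arm:
  rows:
    - [18,2,13.5,0,1]
    - [37,4,26,0,1]
    - [58,6,36,0,1]
    - [80,8,43,0,1]
    - [96,9.5,46,0,1]
    - [96,9.5,46,0,1]

```text
t: 20.4
ee_pos: [588.3, 39.9, 200.1]
orientation: [1.135, 1.265, -1.134]
ft_force: [0.8, 0.4, 8.7]
width: 9.4
```

Call:
move_arm:
  rows:
    - [6,0.5,-1,0,1]
    - [10,1,-1,0,1]
    - [14,1.5,-1,0,1]
    - [16,1.5,-1,0,1]
    - [16,1.5,-1,0,1]

```text
t: 21.02
ee_pos: [601.7, 41.1, 200.8]
orientation: [1.132, 1.268, -1.138]
ft_force: [-14.9, -1.5, 17.1]
width: 9.4
```

```bash
python3 - <<'E'
from h import *
o=ctrl.get_obs();print(o['ee_pos'],o['ft_force'],o['width'])
b=shot('wrist','w11'); a=shot('side','s11')
cv2.imwrite('pics/m11.png',np.hstack([cv2.resize(a[120:280,220:380],(400,400)),cv2.resize(b,(400,400))]))
E
```

```text
[601.70098275  41.08112081 200.77549128] [-14.94375306  -1.49659712  17.10458249] 9.385181727863449
```

View pics/m11.png

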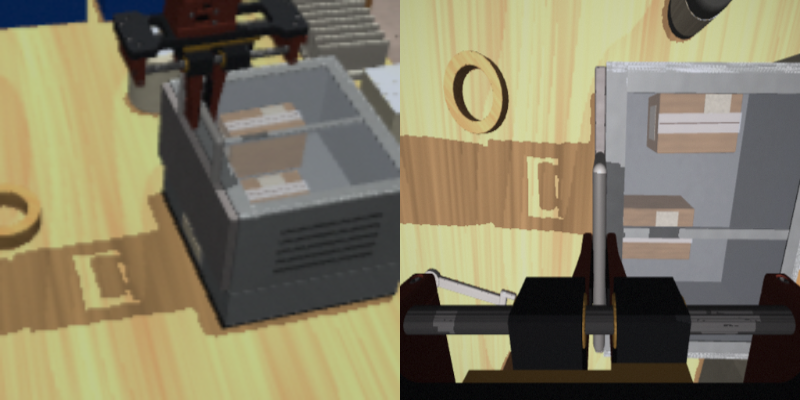

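Call:
move_arm:
  rows:
    - [2,0,1,0,1]
    - [3,0,1,0,1]
    - [3,0,1,0,1]

```text
t: 21.5
ee_pos: [601.5, 41.1, 200.9]
orientation: [1.129, 1.274, -1.143]
ft_force: [-10.6, -0.2, 0.3]
width: 9.0
```

Call:
move_arm:
  rows:
    - [0,0,0,0,0.2]
    - [0,0,0,0,0.2]
    - [0,0,0,0,0.2]
    - [0,0,0,0,0.2]
    - [0,0,30,0,0.2]
    - [0,0,60,0,0.2]
    - [-20,0,100,0,0]
    - [-30,-40,120,0,0]
    - [-30,-40,120,0,0]

```text
t: 22.62
ee_pos: [572.1, -0.5, 323.2]
orientation: [1.132, 1.269, -1.141]
ft_force: [-0.3, 0.3, 0.5]
width: 44.1
```

```bash
python3 - <<'E'
from h import *
o=ctrl.get_obs();print(o['ee_pos'],o['ft_force'],o['width'])
b=shot('wrist','w12'); a=shot('side','s12');c=shot('scene','c12')
cv2.imwrite('pics/m12.png',np.hstack([cv2.resize(a[110:270,220:380],(400,400)),cv2.resize(c[170:310,150:290],(400,400))]))
E
```

```text
[ 5.72119072e+02 -4.75956881e-01  3.23160313e+02] [-0.30090255  0.33461603  0.47185934] 44.113532233690755
```

View pics/m12.png

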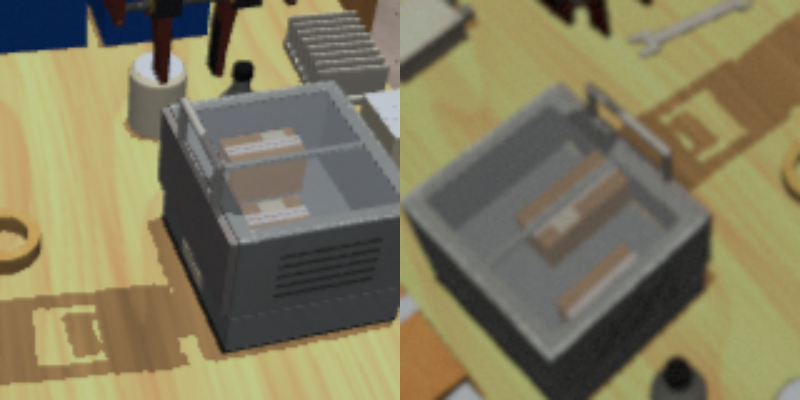

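View pics/w12.png

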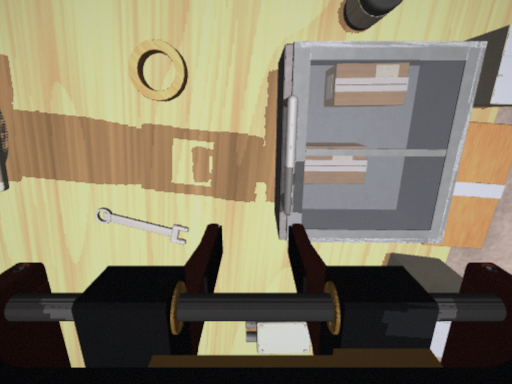

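```bash
python3 - <<'E'
from h import *
np.set_printoptions(precision=1,suppress=True)
o=ctrl.get_obs();C=np.array([706,54.]);ex=np.array([.995,.0998]);ey=np.array([-.0998,.995])
def f(u,v,z):
    p=onz('wrist',u,v,z,o)[:2]; return p, np.array([(p-C)@ex,(p-C)@ey])
print('bar',f(293,100,219),f(288,211,219))
print('rim FR',f(283,242,170),'FL',f(290,42,170),'BL',f(482,40,170),'BR',f(440,243,170))
print('stock',[f(*p,120) for p in((336,64),(407,66),(406,104),(336,106))])
print('long',[f(*p,110) for p in((366,146),(364,182),(310,146),(305,183))])
w=cv2.imread('pics/w12.png')[20:260,260:500]
cv2.imwrite('pics/z12.png',cv2.resize(w,(600,600),interpolation=cv2.INTER_CUBIC))
E
```

```text
bar (array([595.5,  96.2]), array([-105.7,   53. ])) (array([606.1, -13.2]), array([-106.1,  -56.9]))
rim FR (array([613.1, -73.6]), array([-105.2, -117.7])) FL (array([589.7, 155.1]), array([-105.7,  112.2])) BL (array([785.4, 176.5]), array([ 91.2, 113.9])) BR (array([811.9, -52.6]), array([  94.7, -116.6]))
stock [(array([653. , 148.5]), array([-43.3,  99.3])), (array([739.7, 155. ]), array([43.6, 97.1])), (array([750.1, 111.6]), array([49.7, 52.9])), (array([662.3, 100.1]), array([-38.9,  50.3]))]
long [(array([715.5,  53.5]), array([ 9.4, -1.5])), (array([724. ,   3.2]), array([ 12.8, -52.3])), (array([639.5,  45.4]), array([-67. ,  -1.9])), (array([640.9,  -7.2]), array([-70.9, -54.4]))]
```

View pics/z12.png

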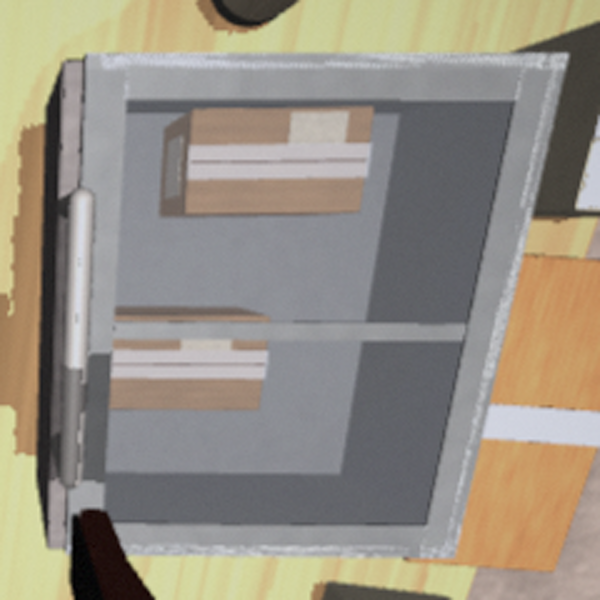

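```bash
python3 - <<'E'
from workcell import ctrl
print(ctrl.close_job())
E
```

```text
the job is handed in; nothing more can be done
None
```

The long carton is in the cabinet, flat beside the stock carton, and the flap is shut. I handed the job in at about 23 s; it gave no verdict.

I pulled the flap down level by its bar, then set the carton on it. With the closed fingers I pushed it in to the hinge line. Swinging the flap back up by the bar pushed it in the last few millimetres.

What the last checks showed:
- **Flap:** the bar stopped at its shut position and did not move under a further push (wrist force peaked near 15 N along x). The last picture puts it 106 mm in front of the cabinet's centre, where 105 is expected when shut.
- **Long carton:** it lies flat at about x = −46, y = −27 mm in the cabinet frame. The shut flap allows no less than about −42, so x is off by a few millimetres but well within the limit. I judged its tilt by eye and did not measure its height.
- **Stock carton:** it is within about 3 mm of where it was.
- **Everything else:** the bystanders in view look unmoved, but I did not measure them. The gripper was clear with no contact force when I handed in.

One check disagreed: the cabinet's rear corners came out 5–9 mm short in the last picture. I put this down to camera error and edge picking. Measured directly in that picture, the bar is 4.4 mm in front of the rim, against 5 mm when shut.

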